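# Hang up the retriever and tip the stir bars into the spout corner

## Task

The stir-bar retriever has been left lying across the tray of stir bars: hang it by its eye on the hook of the stand and let go, so that it hangs down freely. Then take the tray by its lifting tab and tilt it about 30 degrees onto its spout corner, which stays down on the worktop, until all three stir bars have slid together into that corner; finish while holding the tray tilted like that by the tab, with no other support. Keep the bars in the tray and leave the other things on the worktop where they are.

Things in the scene. Friction and masses are not known exactly. Their poses are not given: they have to be found in the camera images.
- tray: Grey square open tray, 140 x 140 mm, walls and floor 4 mm, rim 38 mm up, about 0.4 kg. Origin: centre of its underside. Its x axis runs along the DIAGONAL from the spout corner (-x, 99 mm away, toward the robot at yaw 0) to the corner with the lifting tab (+x); the sides lie at 45 degrees to x. At the spout corner the walls are 25 mm high and a small open spout juts out 21 mm.
- tray_tab (a point): Grasp point of the lifting tab, an upright fin 10 mm thick (along tray y) at the tray's +x corner, from 93 to 139 mm along tray x, lower edge at z = 11, top at 73 mm. This point: tray x = 121, y = 0, z = 45 mm; axes as the tray. Grasp from above, closing along tray y, and grip firmly (about 50 N).
- spout_corner_inside (a point): Inner corner of the tray at the spout, on top of its floor (tray x = -93 mm, z = 4 mm). The stir bars are to gather here.
- spout_corner_foot (a point): Outer bottom point of the tray's spout corner (tray x = -99 mm, z = 0), on which the tray tips. The lifting tab is 220 mm from it along tray x.
- bar_1: White PTFE stir bar, a round-ended rod 20 mm long (its x), 9 mm thick, 10 g, very slippery (friction about 0.15 in the tray), lying loose in the tray near the tab corner. Origin at its centre.
- bar_2: A second stir bar like bar_1, lying loose in the tray toward its +y corner.
- bar_3: A third stir bar like bar_1, lying loose in the tray toward its -y corner.
- retriever_mid (a point): Middle of the retriever, at half its thickness: a white plastic rod 155 mm long, 12 mm wide, 8 mm thick, 60 g, at the start lying flat across the tray on two opposite rims; x points along the rod to the eye, z up. Grasp it near here from above across its width; it nearly balances here. The tray floor is 38 mm below this point.
- retriever_eye (a point): Centre of the retriever's eye, 98 mm from retriever_mid along the rod: a flat ring lying in the plane of the rod, hole 26 mm wide, ring 44 mm outside, 8 mm thick. At the start it stands out over the tray's rim on the far left side.
- retriever_magnet (a point): Steel magnet end of the retriever, 8 mm thick, 104 mm from retriever_mid on the side away from the eye; lowest when it hangs.
- hook_stand: Fixed steel stand on the left or the right side: base plate 100 x 110 x 12 mm, post 12 mm thick, 290 mm high at the origin (centre of the base's underside). The hook, a round bar 8 mm thick, leaves the post level at z = 260 mm (its centre line) toward the stand's -x (toward the robot at yaw 0) and turns straight up 90 mm out.
- hook_tip (a point): Top end of the hook's upturned tip, 90 mm in front (-x) of the post, 291 mm above the worktop; the tip stands 27 mm above the top of the bar, on which the eye hangs. A level retriever whose eye is lowered over this tip swings down and hangs when let go. Axes as the stand.
- jar: White plastic jar with white lid, 69 mm wide, 147 mm high, standing on the other side from the hook stand. Bystander. Origin under its centre.
- lab_timer: Small white lab timer lying flat, 62 x 62 x 18 mm, at the near right. Bystander. Origin under its centre.
- brass_weight: Small brass calibration weight with a knob, 29 mm wide, 50 mm high, standing at the near left. Bystander. Origin under its centre.
- pen: Felt marker lying behind the work, 131 mm long, 14 mm thick. Bystander. Origin under its middle.
There are look-alikes about, which are no part of the job. Of the things that look like the part that bears retriever_mid, the larger one is meant.

How it is judged:
By the outcome, as a careful person would: the job done as asked, in the order asked, and still so for the second after the job is handed in, while the arm keeps its last pose, push and grip.
It also fails if it takes over 61 s, if anything falls off the work surface, if the arm or the gripper's body presses on something with over 40 N, if the wrist force passes 120 N, or if a joint passes its speed limit or range.

## Robot

A 6-joint arm with a two-finger parallel gripper is mounted at the origin on a cart in front of the work surface, level with it; the furniture and walls round the work are solid. World frame = base frame: x ahead of the robot, y to its left, z up, the work surface at z = 0. Lengths are in m, angles in rad, forces in N, time in s.
With the tool pointing down it reaches from about 0.35 to 0.875 m from the base axis. Payload 4.2 kg.
Tool frame: the origin (TCP) lies on the centre line of the jaws, within the pads' length; the fingertips stand 19 mm ahead of it and the grasp point (between the pads) is the TCP; z points along the fingers, y is the line along which they close (so a half turn about z gives the same grasp; the last joint's range is limited). The gripper opens to 85 mm and grips with 20 to 120 N. Pads are 22 mm wide; open, the fingers measure 114 mm over their backs; the gripper's body (76 mm by 85 mm) begins 54 mm behind the grasp point. The pads swing forward as they close: fully open they stand 13 mm farther back than shut.
Start: joints at [-0.884, 0.385, 0.008, 0, -1.194, -0.259], TCP at [0.259, -0.569, 0.25] pointing down, gripper open.
Joint ranges: [-3.14, 3.14], [-1.21, 2.06], [-1.07, 1.41], [-3.16, 2.05], [-2.99, -0.16], [-3.1, 3.1]. Speed limits (rad/s): [2.79, 2.79, 3.14, 3.14, 3.14, 3.14].

## Interface

Orientations are given as a rotation vector (axis times angle).
In Python, from workcell import * gives the robot as it stands.
- The arm moves only by the tool send_rows, never from a script. Its arguments are lists of equal length, an entry for each row: "dp": the shift along the world's x, y, z in m, a list of three; "yaw": the turn about the world's z in rad. In form: {"dp": [[dx, dy, dz], ...], "yaw": [yaw, ...]}. A call has 1 to 20 rows; each row is the pose to reach, as a shift and turn from the pose commanded when the call began; what a row does not reach only later rows make up. A row lasts 1/10 s, in which the tool goes at most 50 mm and 8.59 degrees, less where a joint would pass 70% of its speed; a pose out of reach is approached as far as the arm can. A call with a gripper value outside its range is refused whole. "gripper" is the gripper command: -1 is fully open, 1 is shut, values between are in proportion, set as the call begins (left out, the last holds). The fingers move at their own pace and stop on an object; the grip force is fixed at half the most. Time passes only in rows, so rows that repeat a pose let the fingers close. It gives the time, the measured TCP pose, the force, the opening and the grip force at its end, in the units of the state.
- get_obs(): the state, without advancing time (a new reading comes with each control period).
- read_camera(name): name is "scene" or "top" or "wrist"; returns (picture, depth): 400x640x3 uint8, red, green, blue; 400x640 float32, m along the optical axis (not along the pixel's ray), 0 where there is no reading.
- get_calibration(name): a dict with "camera_matrix" (3x3 intrinsics, pixels), "position" and "attitude" of the camera in the world; the wrist camera has in their place "mount" (4x4, takes a point from camera to tool coordinates, whose origin is the TCP and whose axes are the flange's). Camera axes: x right, y down, z forward; pixel columns grow to the right and rows downward; lengths in m; the calibration is good to about 2 mm. A picture is of the moment at which its call begins: read the wrist's pose just before it. get_calibration takes no time and is no camera call.
- job_done(): hands the job in; it is judged then, once.
The state is a dict: "clock": time; "joints": joint angles; "joint_velocities": joint speeds; "effort": joint torques, N m; "eef_pos": TCP position; "ee_rot": TCP orientation; "contact_force": force on the tool from outside, world axes, zero at the start; "torque": the same for the moment, N m; "opening": opening from 0.0 (shut) to 1.0 (fully open); "gripper_force": force on a finger pad.
Only numpy, scipy, OpenCV 4.12 (cv2) and the standard library are available. Lean on these libraries where they do the work, as an engineer would, in place of code of your own. Each camera call takes 0.05 s, during which the arm holds its last target. There are 200 camera calls.

## Working session

There is one attempt and no reset: what is moved stays moved. The work goes in short steps, Python scripts to look and compute and a tool call to move; the robot and the scene stay as the last step left them, time stands still between calls to the robot, and variables do not carry over. Pictures are saved under pics/ and viewed, at most 10 in all, crops included, and the job is handed in when it is done.

Besides the shell and the picture viewer there is one more tool, called after ">>>" as name([rows], argument=value, ...), one row to a line, values as JSON. send_rows: Moves the arm, as the interface text tells. Its arguments: {"type":"object","properties":{"dp":{"type":"array"},"yaw":{"type":"array"},"gripper":{"type":"number"}},"required":["dp","yaw"]}

```bash
mkdir -p pics; cat > h.py <<'E'
from workcell import *
import numpy as np, cv2
from scipy.spatial.transform import Rotation as R
def cam(name):
    o=get_obs(); c=get_calibration(name); im,d=read_camera(name)
    K=np.array(c["camera_matrix"])
    if name=="wrist":
        T=np.eye(4);T[:3,:3]=R.from_rotvec(o["ee_rot"]).as_matrix();T[:3,3]=o["eef_pos"]
        T=T@np.array(c["mount"])
    else:
        a=np.array(c["attitude"]);T=np.eye(4)
        T[:3,:3]=R.from_rotvec(a).as_matrix() if a.size==3 else (a if a.shape==(3,3) else R.from_quat(a).as_matrix())
        T[:3,3]=c["position"]
    return im,d,K,T
def cloud(d,K,T):
    v,u=np.mgrid[:d.shape[0],:d.shape[1]]
    p=np.stack([(u-K[0,2])/K[0,0]*d,(v-K[1,2])/K[1,1]*d,d],-1)
    return p@T[:3,:3].T+T[:3,3]
def plane(u,v,z,K,T):
    r=T[:3,:3]@np.linalg.inv(K)@[u,v,1]; return T[:3,3]+r*(z-T[2,3])/r[2]
def save(n,im): cv2.imwrite(f"pics/{n}.png",im[:,:,::-1])
E
python3 - <<'E'
from h import *
for n in("scene","top"):
    c=get_calibration(n);print(n,c)
    im,d,K,T=cam(n);save(n+"0",im);np.savez(n,im=im,d=d,K=K,T=T);print(T)
print(get_calibration("wrist"));print(get_obs())
E
```

```text
scene {'camera_matrix': array([[433.90519098,   0.        , 317.64192966],
       [  0.        , 433.90519098, 201.10606831],
       [  0.        ,   0.        ,   1.        ]]), 'position': array([-0.1348967 ,  0.6471046 ,  1.05184275]), 'attitude': array([-1.07877444,  2.37450917, -1.04021669])}
[[-6.57755790e-01 -5.10525585e-01  5.53823932e-01 -1.34896697e-01]
 [-7.53231226e-01  4.46011092e-01 -4.83442681e-01  6.47104597e-01]
 [-2.01758784e-04 -7.35144702e-01 -6.77910190e-01  1.05184275e+00]
 [ 0.00000000e+00  0.00000000e+00  0.00000000e+00  1.00000000e+00]]
top {'camera_matrix': array([[490.81306118,   0.        , 324.54707093],
       [  0.        , 490.81306118, 192.6162033 ],
       [  0.        ,   0.        ,   1.        ]]), 'position': array([0.24749084, 0.02312083, 1.85080775]), 'attitude': array([-2.173666  ,  2.05558598, -0.21463443])}
[[ 0.05518245 -0.97817416  0.20032527  0.24749084]
 [-0.99845787 -0.05527814  0.00512019  0.02312083]
 [ 0.00606517 -0.20029888 -0.97971607  1.85080775]
 [ 0.          0.          0.          1.        ]]
{'camera_matrix': array([[294.673
[... 477 characters left out ...]
00000e+00]])}
{'clock': 0.1, 'joints': array([-8.84401950e-01,  3.85494735e-01,  6.77629346e-03, -4.13396518e-04,
       -1.19400819e+00, -2.58585617e-01]), 'joint_velocities': array([ 0.00165659, -0.00154261,  0.00487882,  0.00263994, -0.00102553,
        0.00014532]), 'effort': array([-4.40943277e-04, -3.93318665e+01,  1.88930386e+01,  4.19798434e+00,
       -2.62128699e-03, -2.35653161e-06]), 'eef_pos': array([ 0.25910662, -0.56823655,  0.24933045]), 'ee_rot': array([ 6.66539406e-01, -3.06951969e+00, -2.97409052e-03]), 'contact_force': array([ 0.40489022,  0.36984039, -0.82580677]), 'torque': array([0.03147431, 0.00497844, 0.02722096]), 'gripper_force': 0.0, 'opening': 1.0011675546822347}
```

View pics/scene0.png

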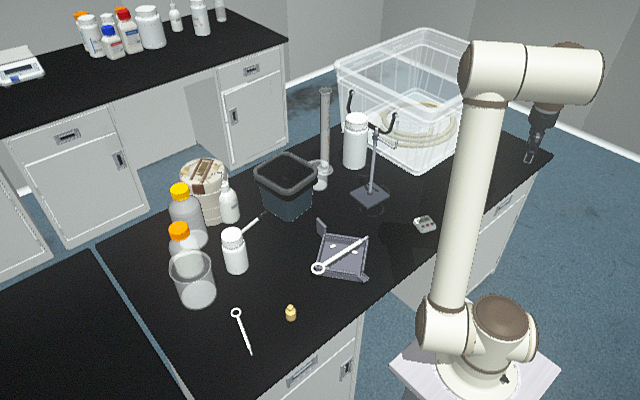

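View pics/top0.png

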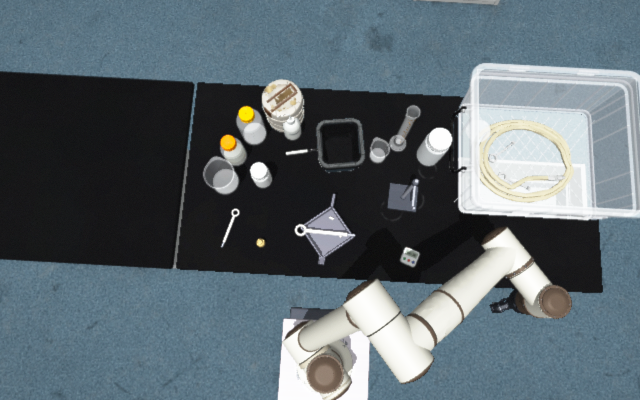

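The retriever candidates are the rod lying across the tray (top 325,231) and a smaller look-alike lying on the worktop at the left (top 231,228). The task wants the larger one, which is the rod on the tray. The stand is on the right at top (404,197) / scene (370,195). I'll check both in one close crop.

```bash
python3 - <<'E'
from h import *
a=np.load("top.npz");b=np.load("scene.npz")
A=cv2.resize(a["im"][160:280,200:360],(800,600),interpolation=cv2.INTER_CUBIC)[:, :]
B=cv2.resize(b["im"][90:290,300:450],(390,520),interpolation=cv2.INTER_CUBIC)
C=cv2.resize(a["im"][165:265,285:435],(780,520),interpolation=cv2.INTER_CUBIC)
m=np.zeros((520,800,3),np.uint8);m[:,:390]=B;m[:270,395:800]=cv2.resize(C,(405,270));m[270:,395:800]=cv2.resize(a["im"][200:260,210:300],(405,250))
save("crop",m)
P=cloud(b["d"],b["K"],b["T"]);Q=cloud(a["d"],a["K"],a["T"])
for n,u,v in[("stand base top",404,197),("ret",325,232),("timer",410,257),("jar",438,140),("small",231,228)]:print(n,Q[v,u].round(3))
# stand points
for nm,X in(("scene",P),("top",Q)):
    x=X.reshape(-1,3);s=(np.abs(x[:,0]-.5)<.25)&(np.abs(x[:,1]+.2)<.2)&(x[:,2]>.2)&(x[:,2]<.32)
    idx=np.argwhere(s)[:,0]
    for i in idx[::max(1,len(idx)//40)]:print(nm,i%640,i//640,x[i].round(3))
E
```

```text
stand base top [ 0.619 -0.268  0.033]
ret [0.468 0.023 0.046]
timer [ 0.397 -0.299  0.012]
jar [ 0.795 -0.355  0.204]
small [0.469 0.379 0.003]
scene 375 128 [ 0.627 -0.26   0.288]
scene 376 129 [ 0.62  -0.257  0.29 ]
scene 377 130 [ 0.621 -0.264  0.282]
scene 377 131 [ 0.616 -0.259  0.283]
scene 377 132 [ 0.62  -0.264  0.275]
scene 376 133 [ 0.619 -0.257  0.275]
scene 374 134 [ 0.626 -0.257  0.267]
scene 378 134 [ 0.617 -0.265  0.269]
scene 376 135 [ 0.617 -0.257  0.268]
scene 373 136 [ 0.624 -0.251  0.264]
scene 377 136 [ 0.613 -0.258  0.266]
scene 374 137 [ 0.622 -0.253  0.26 ]
scene 378 137 [ 0.612 -0.262  0.261]
scene 374 138 [ 0.62  -0.252  0.258]
scene 379 138 [ 0.605 -0.258  0.263]
scene 374 139 [ 0.62  -0.252  0.253]
scene 378 139 [ 0.607 -0.256  0.259]
scene 382 139 [ 0.594 -0.261  0.263]
scene 376 140 [ 0.615 -0.257  0.25 ]
scene 381 140 [ 0.595 -0.257  0.261]
scene 374 141 [ 0.62  -0.254  0.245]
scene 382 141 [ 0.588 -0.254  0.261]
scene 396 141 [ 0.533 -0.252  0.291]
scene 375 142 [ 0.617 -0.255  0.242]
scene 384 142 [ 0.578 -0.252  0.264]
scene 396 142 [ 0.532 -0.252  0
[... 1931 characters left out ...]

top 413 194 [ 0.585 -0.261  0.26 ]
top 413 195 [ 0.58  -0.26   0.266]
top 412 196 [ 0.577 -0.258  0.262]
top 412 197 [ 0.573 -0.257  0.268]
top 414 197 [ 0.575 -0.265  0.26 ]
top 413 198 [ 0.572 -0.262  0.256]
top 412 199 [ 0.568 -0.259  0.256]
top 414 199 [ 0.567 -0.264  0.263]
top 413 200 [ 0.564 -0.261  0.262]
top 412 201 [ 0.56  -0.258  0.264]
top 412 202 [ 0.557 -0.257  0.265]
top 412 203 [ 0.554 -0.258  0.262]
top 412 204 [ 0.549 -0.257  0.268]
top 412 205 [ 0.546 -0.257  0.268]
top 411 206 [ 0.544 -0.255  0.26 ]
top 413 206 [ 0.543 -0.261  0.267]
top 412 207 [ 0.539 -0.257  0.271]
top 414 207 [ 0.535 -0.259  0.292]
top 413 208 [ 0.532 -0.257  0.29 ]
top 412 209 [ 0.531 -0.256  0.279]
```

View pics/crop.png

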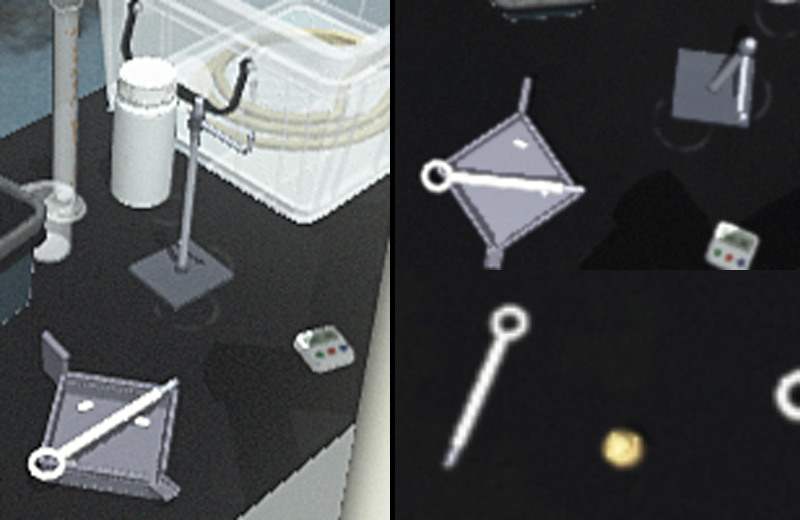

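The crop confirms it. The retriever on the tray (crop 500,180) is longer than the loose look-alike (crop 485,385). Its eye points left, the tab is far (crop 527,95), the spout is near, and the hook points toward the robot.

```bash
python3 - <<'E'
from h import *
a=np.load("top.npz");K,T=a["K"],a["T"];o=get_obs()
M=R.from_rotvec(o["ee_rot"]).as_matrix();print(M.round(3))
e=plane(300.3,230,.042,K,T);m=plane(354,235,.042,K,T);print("eye",e,"mag",m,np.linalg.norm(e-m))
u=(e-m)/np.linalg.norm(e-m);print("mid",e-.098*u,"dir",np.degrees(np.arctan2(u[1],u[0])))
print("tab",plane(333.9,200,.06,K,T),"spout",plane(321.3,259,.022,K,T))
E
```

```text
[[-0.91  -0.415 -0.001]
 [-0.415  0.91   0.002]
 [ 0.     0.002 -1.   ]]
eye [0.47120284 0.11441881 0.042     ] mag [ 0.46376615 -0.08499075  0.042     ] 0.19954817968266242
mid [0.46755061 0.01648689 0.042     ] dir 87.86422660032189
tab [ 0.58767969 -0.00373913  0.06      ] spout [0.37038556 0.03083889 0.022     ]
```

>>> send_rows([
  [0.208, 0.585, -0.05],
  [0.208, 0.585, -0.05],
  [0.208, 0.585, -0.05],
  [0.208, 0.585, -0.05],
  [0.208, 0.585, -0.05],
  [0.208, 0.585, -0.05],
  [0.208, 0.585, -0.05],
  [0.208, 0.585, -0.05],
  [0.208, 0.585, -0.05],
  [0.208, 0.585, -0.05],
  [0.208, 0.585, -0.05],
  [0.208, 0.585, -0.05],
  [0.208, 0.585, -0.05],
  [0.208, 0.585, -0.05],
  [0.208, 0.585, -0.05],
  [0.208, 0.585, -0.05],
  [0.208, 0.585, -0.05],
], yaw=[1.107, 1.107, 1.107, 1.107, 1.107, 1.107, 1.107, 1.107, 1.107, 1.107, 1.107, 1.107, 1.107, 1.107, 1.107, 1.107, 1.107], gripper=-1)

```text
clock: 1.8
eef_pos: [0.4669, 0.0153, 0.2004]
ee_rot: [2.179, -2.263, -0.0]
contact_force: [0.3, 0.5, 0.5]
opening: 0.999
gripper_force: 0.0
```

```bash
python3 - <<'E'
from h import *
im,d,K,T=cam("wrist");save("w1",im);np.savez("w1",im=im,d=d,K=K,T=T)
print(get_obs()["eef_pos"],get_obs()["joints"].round(2))
P=cloud(d,K,T)
w=(im.min(2)>190)&(np.abs(P[...,2]-.046)<.015)
n,l,s,c=cv2.connectedComponentsWithStats(w.astype(np.uint8))
for i in range(1,n):
    if s[i,4]>150:
        v,u=np.where(l==i);q=np.array([plane(a,b,.046,K,T)[:2] for a,b in zip(u,v)])
        m=q.mean(0);_,S,V=np.linalg.svd(q-m,full_matrices=False);t=(q-m)@V[0]
        print(s[i],m,V[0],t.min(),t.max(),m+V[0]*t.min(),m+V[0]*t.max(),P[l==i][:,2].mean())
E
```

```text
[0.46696932 0.01534864 0.20044367] [ 0.38  0.16 -0.44 -0.   -0.97 -0.42]
[262  77  93  60 970] [ 0.46557127 -0.06215137] [0.96953672 0.244946  ] -0.03355807415294649 0.05038622512956163 [ 0.43303548 -0.07037129] [ 0.51442256 -0.04980947] 0.04080777638034874
[ 294  111   68  187 2763] [0.46582484 0.0442975 ] [0.0244645 0.9997007] -0.10176818060148414 0.09059776537769619 [ 0.46333513 -0.05744022] [0.46804127 0.13486815] 0.04567737049822931
[  0 315  12  38 318] [0.81762949 0.16942522] [0.30102198 0.9536172 ] -0.02529415310278476 0.02533454823356866 [0.81001539 0.14530428] [0.82525574 0.19358468] 0.036747561148764686
[128 372  33  27 395] [0.67156113 0.24563915] [0.77241395 0.63511943] -0.02006888933623215 0.03174715684768985 [0.65605964 0.23289301] [0.69608308 0.26580238] 0.049664341241648785
```

View pics/w1.png

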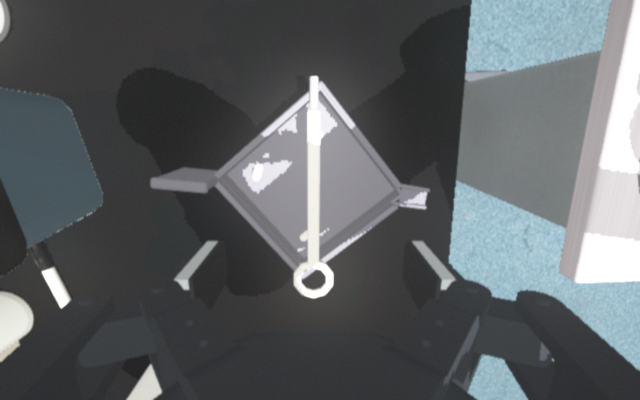

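The view shows the rod lying along the jaw plane (column 313) and midway between the jaws, with the eye at (313,279). The measured rod is within 2 mm of what I expected, so I descend and grip.

>>> send_rows([
  [-0.002, 0, -0.05],
  [-0.002, 0, -0.1],
  [-0.002, 0, -0.135],
  [-0.002, 0, -0.158],
  [-0.002, 0, -0.158],
  [-0.002, 0, -0.158],
], yaw=[0.012, 0.012, 0.012, 0.012, 0.012, 0.012])

```text
clock: 2.45
eef_pos: [0.4657, 0.016, 0.0427]
ee_rot: [2.194, -2.248, 0.001]
contact_force: [-0.6, -1.0, 0.9]
opening: 0.999
gripper_force: 0.0
```

>>> send_rows([
  [0, 0, 0],
  [0, 0, 0],
  [0, 0, 0],
  [0, 0, 0],
  [0, 0, 0],
  [0, 0, 0],
  [0, 0, 0],
  [0, 0, 0],
], yaw=[0, 0, 0, 0, 0, 0, 0, 0], gripper=1)

```text
clock: 3.25
eef_pos: [0.4658, 0.0165, 0.0428]
ee_rot: [-2.195, 2.247, -0.001]
contact_force: [-0.9, 0.2, 5.8]
opening: 0.12
gripper_force: 58.6
```

>>> send_rows([
  [0, 0, 0.02],
  [0, 0, 0.05],
  [0, 0, 0.09],
  [0, 0, 0.13],
  [0, 0, 0.17],
  [0, 0, 0.21],
  [0, 0, 0.25],
  [0, 0, 0.28],
  [0, 0, 0.3],
  [0, 0, 0.307],
], yaw=[0, 0, 0, 0, -0.05, -0.15, -0.25, -0.35, -0.45, -0.55])

```text
clock: 4.25
eef_pos: [0.4657, 0.0165, 0.3513]
ee_rot: [-1.494, 2.76, -0.001]
contact_force: [0.7, -0.0, -0.8]
opening: 0.125
gripper_force: 58.3
```

>>> send_rows([
  [-0.003, -0.025, 0],
  [-0.006, -0.05, 0],
  [-0.009, -0.08, 0],
  [-0.012, -0.11, 0],
  [-0.015, -0.14, 0],
  [-0.018, -0.17, 0],
  [-0.021, -0.2, 0],
  [-0.024, -0.225, 0],
  [-0.027, -0.245, 0],
  [-0.03, -0.26, 0],
  [-0.03, -0.266, 0],
  [-0.03, -0.266, 0],
  [-0.03, -0.266, 0],
], yaw=[-0.1, -0.2, -0.3, -0.4, -0.5, -0.6, -0.7, -0.8, -0.9, -1.0, -1.05, -1.05, -1.05])

```text
clock: 5.55
eef_pos: [0.435, -0.2494, 0.3486]
ee_rot: [-0.082, -3.139, -0.001]
contact_force: [0.0, 0.5, -0.9]
opening: 0.126
gripper_force: 58.4
```

```bash
python3 - <<'E'
from h import *
o=get_obs();print(o["eef_pos"],o["joints"].round(2),R.from_rotvec(o["ee_rot"]).as_matrix()[:,1],o["opening"])
ims=[]
for n in("wrist","scene","top"):
    im,d,K,T=cam(n);np.savez(n+"2",im=im,d=d,K=K,T=T);ims.append(im)
m=np.zeros((600,800,3),np.uint8)
m[:300,:480]=cv2.resize(ims[0],(480,300))
m[300:600,:400]=cv2.resize(ims[1][80:230,310:510],(400,300),interpolation=cv2.INTER_CUBIC)
m[300:600,400:]=cv2.resize(ims[2][150:270,350:510],(400,300),interpolation=cv2.INTER_CUBIC)
save("hang1",m)
E
```

```text
[ 0.43504851 -0.24940911  0.34860215] [-0.2   0.11 -0.11 -0.   -1.35 -1.43] [5.25005838e-02 9.98620609e-01 7.53869349e-04] 0.12634969344051938
```

View pics/hang1.png

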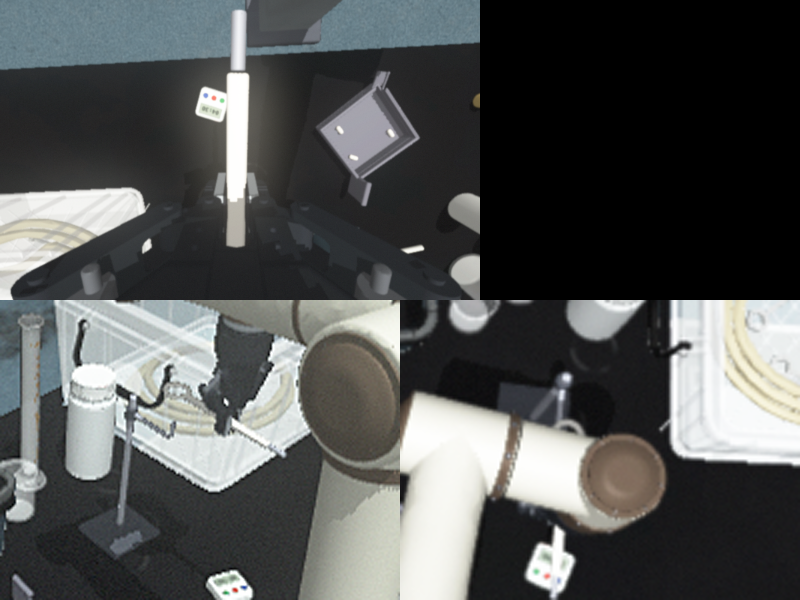

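The wrist view shows the rod gripped straight and the tray undisturbed, with three bars in it. In the scene crop the eye is at (182,391), above the hook tip at (172,425). Next I measure the offset between them.

```bash
python3 - <<'E'
from h import *
for f in("scene2","top2"):
    a=np.load(f+".npz");P=cloud(a["d"],a["K"],a["T"]);K,T=a["K"],a["T"]
    g=lambda s:np.argwhere(s)
    inx=(P[...,0]>.49)&(P[...,0]<.6)&(abs(P[...,1]+.255)<.05)
    s=inx&(abs(P[...,2]-.352)<.016)
    q=np.array([plane(u,v,.350,K,T)[:2] for v,u in g(s)]);print(f,"eye",len(q),q.min(0),q.max(0),(q.min(0)+q.max(0))/2)
    c,r=cv2.minEnclosingCircle(q.astype(np.float32));print(c,r)
    s=inx&(P[...,2]>.272)&(P[...,2]<.30)&(P[...,0]<.56)
    p=P[s];print("tip",len(p),p.mean(0) if len(p) else 0,p[:,:2].min(0),p[:,:2].max(0))
a=np.load("scene.npz");P=cloud(a["d"],a["K"],a["T"])
s=(P[...,0]>.49)&(P[...,0]<.56)&(abs(P[...,1]+.255)<.05)&(P[...,2]>.272)&(P[...,2]<.30);vu=np.argwhere(s);print(vu.min(0),vu.max(0),P[s].mean(0))
v0=vu[:,0].min();print("top end",plane(vu[vu[:,0]<=v0+1,1].mean(),v0+.7,.289,a["K"],a["T"]))
E
```

```text
scene2 eye 104 [ 0.4870208  -0.27086747] [ 0.55242205 -0.22614385] [ 0.51972143 -0.24850566]
(0.5195939540863037, -0.24797090888023376) 0.034505680203437805
tip 14 [ 0.53190987 -0.2527053   0.28336807] [ 0.52898769 -0.25763072] [ 0.53558249 -0.24891517]
top2 eye 35 [ 0.53837143 -0.27671093] [ 0.5538741  -0.23920158] [ 0.54612276 -0.25795625]
(0.5424208641052246, -0.25795626640319824) 0.019215911626815796Traceback (most recent call last):
  File "<stdin>", line 10, in <module>
    return umr_minimum(a, axis, None, out, keepdims, initial, where)
ValueError: zero-size array to reduction operation minimum which has no identity
```

>>> send_rows([
  [0.003, -0.002, -0.01],
  [0.003, -0.002, -0.03],
  [0.003, -0.002, -0.045],
  [0.003, -0.002, -0.055],
  [0.003, -0.002, -0.065],
  [0.003, -0.002, -0.072],
  [0.003, -0.002, -0.077],
  [0.003, -0.002, -0.077],
  [0.003, -0.002, -0.077],
], yaw=[0, 0, 0, 0, 0, 0, 0, 0, 0])

```text
clock: 6.6
eef_pos: [0.4386, -0.2518, 0.2727]
ee_rot: [0.083, 3.14, -0.001]
contact_force: [-0.9, -0.8, -0.3]
opening: 0.124
gripper_force: 58.4
```

```bash
python3 - <<'E'
from h import *
o=get_obs();print(o["eef_pos"],o["contact_force"],o["torque"])
ims=[]
for n in("scene","top"):
    im,d,K,T=cam(n);ims.append(im)
m=np.zeros((400,800,3),np.uint8)
m[:,:400]=cv2.resize(ims[0][100:180,360:440],(400,400),interpolation=cv2.INTER_CUBIC)
m[:,400:]=cv2.resize(ims[1][160:240,375:455],(400,400),interpolation=cv2.INTER_CUBIC)
save("hang2",m)
E
```

```text
[ 0.43857757 -0.25176859  0.2727195 ] [-0.91099236 -0.83880204 -0.26371197] [ 0.02298017  0.07186352 -0.03118505]
```

View pics/hang2.png

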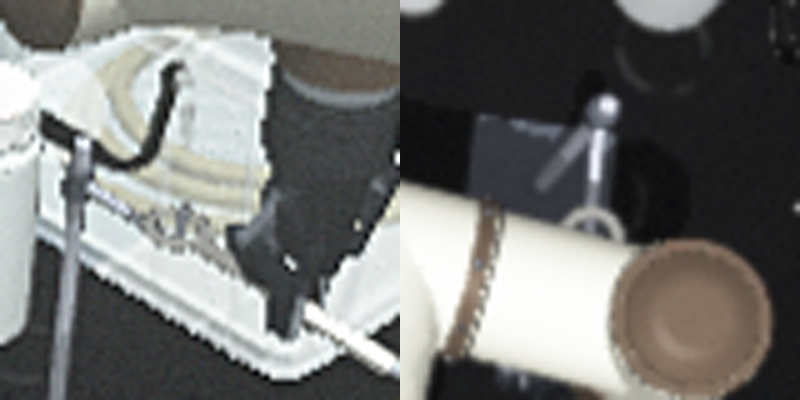

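The tip stands up inside the ring (scene crop about 184,213; the top crop shows the ring around the bar at 595,222), and there is no contact force. I release it.

>>> send_rows([
  [0, 0, 0],
  [0, 0, 0],
  [0, 0, 0],
  [0, 0, 0],
  [0, 0, 0],
  [0, 0, 0],
  [0, 0, 0],
  [0, 0, 0],
  [0, 0, 0],
  [0, 0, 0],
], yaw=[0, 0, 0, 0, 0, 0, 0, 0, 0, 0], gripper=-1)

```text
clock: 7.7
eef_pos: [0.4383, -0.2516, 0.2723]
ee_rot: [-0.084, -3.14, 0.0]
contact_force: [0.1, 1.1, 0.4]
opening: 0.999
gripper_force: 0.0
```

>>> send_rows([
  [0, 0, 0.02],
  [0, 0, 0.05],
  [0, 0, 0.08],
  [0, 0.03, 0.1],
  [0, 0.07, 0.1],
  [0, 0.12, 0.1],
  [0, 0.17, 0.1],
  [0, 0.2, 0.1],
  [0, 0.2, 0.1],
], yaw=[0, 0, 0, 0, 0, 0, 0, 0, 0])

```text
clock: 8.6
eef_pos: [0.4382, -0.0489, 0.3726]
ee_rot: [0.075, 3.14, 0.001]
contact_force: [0.1, -0.7, -0.6]
opening: 0.999
gripper_force: 0.0
```

```bash
python3 - <<'E'
from h import *
o=get_obs();print(o["eef_pos"],o["clock"])
ims=[]
for n in("scene","top"):
    im,d,K,T=cam(n);ims.append(im);np.savez(n+"3",im=im,d=d,K=K,T=T)
m=np.zeros((500,800,3),np.uint8)
m[:,:400]=cv2.resize(ims[0][110:235,330:430],(400,500),interpolation=cv2.INTER_CUBIC)
m[:,400:]=cv2.resize(ims[1][150:275,300:400],(400,500),interpolation=cv2.INTER_CUBIC)
m[:,400:]=cv2.resize(ims[1][165:265,355:435],(400,500),interpolation=cv2.INTER_CUBIC)
save("hang3",m)
im,d,K,T=cam("wrist");save("w3",im);np.savez("w3",im=im,d=d,K=K,T=T)
E
```

```text
[ 0.43817843 -0.04894272  0.37259095] 8.6
```

View pics/hang3.png

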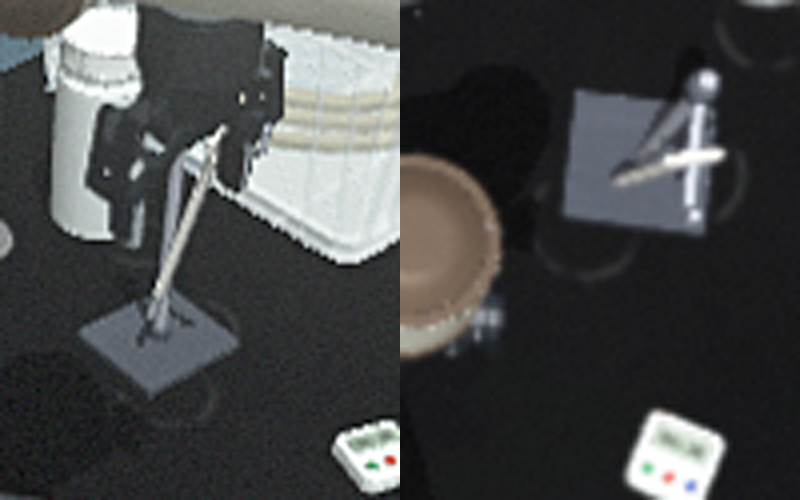

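The retriever hangs on the hook: its eye is on the bar at top crop (700,160) and the rod points down. Next I locate the tray and its tab.

```bash
python3 - <<'E'
from h import *
for f in("w3","scene3","top3","top"):
    a=np.load(f+".npz");P=cloud(a["d"],a["K"],a["T"])
    s=(P[...,2]>.05)&(P[...,2]<.085)&(P[...,0]>.5)&(P[...,0]<.65)&(abs(P[...,1])<.09)
    p=P[s]
    if len(p)<6:print(f,len(p));continue
    m=np.median(p,0);_,S,V=np.linalg.svd(p[:,:2]-m[:2],full_matrices=False);t=(p[:,:2]-m[:2])@V[0]
    print(f,len(p),m,V[0],np.percentile(t,[2,98]),p[:,2].max())
a=np.load("top3.npz");P=cloud(a["d"],a["K"],a["T"]);im=a["im"]
# tray colour contour in top (grey)
a=np.load("w3.npz");P=cloud(a["d"],a["K"],a["T"])
s=(P[...,2]>.028)&(P[...,2]<.048)&(P[...,0]>.33)&(P[...,0]<.62)&(abs(P[...,1]-.01)<.13)
p=P[s][:,:2].astype(np.float32);print(len(p),cv2.minAreaRect(p))
E
```

```text
w3 257 [5.80738406e-01 3.94226924e-04 7.27126663e-02] [ 0.99031849 -0.13881385] [-0.02032462  0.02614347] 0.07526773998415148
scene3 82 [0.58156435 0.00946401 0.0683468 ] [-0.99039723  0.13825097] [-0.02712409  0.02277046] 0.07595868790880267
top3 29 [0.58876247 0.00071121 0.07196018] [-0.98824269  0.15289339] [-0.0191285   0.02007908] 0.08288744594367903
top 38 [0.58081053 0.00079272 0.07103214] [-0.96180458  0.273737  ] [-0.02620136  0.04959293] 0.07983660091736233
1857 ((0.4730873107910156, 0.012634992599487305), (0.16044047474861145, 0.21124552190303802), 44.608863830566406)
```

View pics/w3.png

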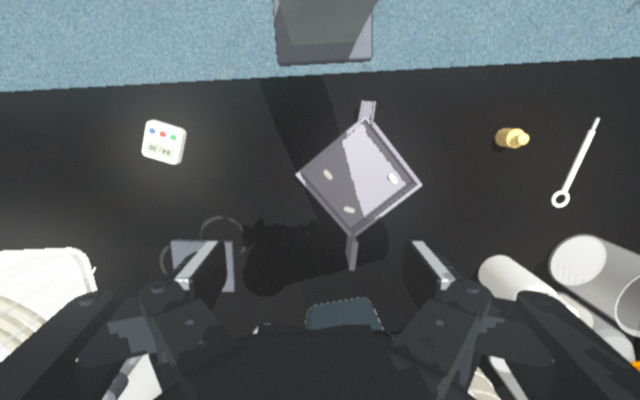

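The tray is at centre (0.469, 0.016) with yaw −8° and the tab ends at (352,268). I check the clearance to the basket behind the tab at (342,310).

```bash
python3 - <<'E'
from h import *
for f in("w3","top3","scene"):
    a=np.load(f+".npz");P=cloud(a["d"],a["K"],a["T"])
    s=(P[...,2]>.05)&(P[...,2]<.3)&(P[...,0]>.635)&(P[...,0]<.85)&(abs(P[...,1])<.1)
    p=P[s]
    if len(p):print(f,len(p),np.percentile(p,[1,50,99],axis=0).round(3))
E
```

```text
w3 880 [[ 0.687 -0.078  0.05 ]
 [ 0.705 -0.     0.068]
 [ 0.721  0.049  0.124]]
top3 1429 [[ 0.69  -0.097  0.05 ]
 [ 0.782 -0.01   0.14 ]
 [ 0.849  0.072  0.167]]
scene 2414 [[ 0.687 -0.089  0.052]
 [ 0.766 -0.005  0.123]
 [ 0.849  0.08   0.161]]
```

>>> send_rows([
  [0.04, 0.013, -0.02],
  [0.08, 0.026, -0.04],
  [0.12, 0.039, -0.06],
  [0.15, 0.048, -0.09],
  [0.15, 0.048, -0.13],
  [0.15, 0.048, -0.17],
  [0.15, 0.048, -0.2],
  [0.15, 0.048, -0.2],
  [0.15, 0.048, -0.2],
], yaw=[-0.092, -0.092, -0.092, -0.092, -0.092, -0.092, -0.092, -0.092, -0.092])

```text
clock: 9.65
eef_pos: [0.589, -0.0049, 0.1727]
ee_rot: [0.23, 3.133, -0.001]
contact_force: [0.7, 0.3, 0.6]
opening: 1.005
gripper_force: 0.0
```

```bash
python3 - <<'E'
from h import *
o=get_obs();M=R.from_rotvec(o["ee_rot"]).as_matrix();print(o["eef_pos"],np.degrees(np.arctan2(M[1,1],M[0,1])),o["joints"].round(2))
im,d,K,T=cam("wrist");P=cloud(d,K,T);np.savez("w4",im=im,d=d,K=K,T=T);save("w4",im)
s=(P[...,2]>.055)&(P[...,2]<.085)&(P[...,0]>.5)&(P[...,0]<.65)&(abs(P[...,1])<.04)
p=P[s];m=np.median(p,0);_,S,V=np.linalg.svd(p[:,:2]-m[:2],full_matrices=False);t=(p[:,:2]-m[:2])@V[0]
print(len(p),m,V[0],np.percentile(t,[2,98]),p[:,2].max())
E
```

```text
[ 0.58901087 -0.00489047  0.17273829] 81.61600629400952 [ 0.27  0.39 -0.19  0.   -0.99 -1.98]
771 [0.58271112 0.00129475 0.07337419] [ 0.99114994 -0.13274712] [-0.02250576  0.02449979] 0.07584868347484705
```

>>> send_rows([
  [0, 0.0055, -0.03],
  [0, 0.0055, -0.065],
  [0, 0.0055, -0.095],
  [0, 0.0055, -0.115],
  [0, 0.0055, -0.128],
  [0, 0.0055, -0.128],
  [0, 0.0055, -0.128],
], yaw=[0.01, 0.01, 0.01, 0.01, 0.01, 0.01, 0.01])

```text
clock: 10.4
eef_pos: [0.5897, 0.002, 0.046]
ee_rot: [0.211, 3.131, 0.001]
contact_force: [1.4, -0.2, -0.4]
opening: 1.003
gripper_force: 0.0
```

>>> send_rows([
  [0, 0, 0],
  [0, 0, 0],
  [0, 0, 0],
  [0, 0, 0],
  [0, 0, 0],
  [0, 0, 0],
  [0, 0, 0],
  [0, 0, 0],
], yaw=[0, 0, 0, 0, 0, 0, 0, 0], gripper=1)

```text
clock: 11.2
eef_pos: [0.5884, 0.0019, 0.0446]
ee_rot: [0.212, 3.134, -0.0]
contact_force: [-0.0, -0.1, 3.9]
opening: 0.11
gripper_force: 58.9
```

>>> send_rows([
  [-0.001, 0, 0.004],
  [-0.002, 0, 0.008],
  [-0.003, 0, 0.012],
  [-0.004, 0.001, 0.016],
  [-0.005, 0.001, 0.019],
  [-0.006, 0.001, 0.023],
  [-0.007, 0.001, 0.027],
  [-0.009, 0.001, 0.031],
  [-0.01, 0.001, 0.034],
  [-0.011, 0.0015, 0.0375],
  [-0.011, 0.0015, 0.0375],
  [-0.011, 0.0015, 0.0375],
], yaw=[0, 0, 0, 0, 0, 0, 0, 0, 0, 0, 0, 0])

```text
clock: 12.4
eef_pos: [0.5773, 0.0034, 0.0819]
ee_rot: [0.212, 3.134, 0.0]
contact_force: [-0.7, -0.3, -5.4]
opening: 0.108
gripper_force: 58.3
```

```bash
cat > tilt.py <<'E'
from h import *
import sys
o=get_obs();print(o["eef_pos"],o["contact_force"],o["torque"])
for n in("wrist","scene"):
    im,d,K,T=cam(n);P=cloud(d,K,T)
    if n=="wrist":wim=im
    # tray floor/rim heights along tray x (u from foot)
    f=np.array([.3706,.0299]);u=np.array([.991,-.133]);r=P[...,:2]-f
    s=r@u;t=r@np.array([.133,.991])
    z=P[...,2];k=(abs(t)<.012)&(s>.01)&(s<.17)&(z>-.01)&(z<.16)&(im.min(2)<190)
    S,Z=s[k],z[k]
    for _ in range(4):
        c=np.polyfit(S,Z,1);e=Z-np.polyval(c,S);g=abs(e)<max(.004,1.5*np.median(abs(e)));S,Z=S[g],Z[g]
    print(n,k.sum(),len(S),"tilt",np.degrees(np.arctan(c[0])),"z at foot",c[1])
sc=im
if len(sys.argv)>1:
    m=np.zeros((400,800,3),np.uint8)
    m[:,:400]=cv2.resize(sc[200:300,290:390],(400,400),interpolation=cv2.INTER_CUBIC)
    m[:,400:]=cv2.resize(wim[:300,170:470],(400,400))
    save(sys.argv[1],m)
E
python3 tilt.py
```

```text
[0.57731352 0.00337638 0.08187923] [-0.72108119 -0.29864671 -5.43331339] [-0.09627724 -0.54690531  0.03537732]
wrist 2 2 tilt 89.6084727075542 z at foot -24.774391744138544
scene 335 194 tilt 1.4997201444531465 z at foot 0.037295946408291425
```

The tray came up almost level (1.5°, foot 37 mm up), so the firm grip is preventing the tab from pivoting. I'll lower it close to the worktop and ease the grip until it does.

>>> send_rows([
  [0.002, 0, -0.007],
  [0.004, 0, -0.014],
  [0.006, -0.001, -0.021],
  [0.008, -0.001, -0.028],
  [0.008, -0.001, -0.028],
], yaw=[0, 0, 0, 0, 0])

```text
clock: 13.0
eef_pos: [0.5847, 0.0021, 0.0521]
ee_rot: [-0.213, -3.132, 0.001]
contact_force: [-0.6, -0.6, -5.2]
opening: 0.111
gripper_force: 58.3
```

>>> send_rows([
  [0, 0, 0],
  [0, 0, 0],
  [0, 0, 0],
], yaw=[0, 0, 0], gripper=0.8)

```text
clock: 13.3
eef_pos: [0.5855, 0.0024, 0.0542]
ee_rot: [0.212, 3.134, 0.0]
contact_force: [-0.1, 0.6, -4.6]
opening: 0.107
gripper_force: 58.4
```

```bash
python3 tilt.py
```

```text
[0.58551161 0.00242369 0.05420774] [-0.09282767  0.58711902 -4.6073213 ] [-0.07064464 -0.52599903 -0.0241862 ]Traceback (most recent call last):
  File "tilt.py", line 13, in <module>
    c=np.polyfit(S,Z,1);e=Z-np.polyval(c,S);g=abs(e)<max(.004,1.5*np.median(abs(e)));S,Z=S[g],Z[g]
    raise TypeError("expected non-empty vector for x")
TypeError: expected non-empty vector for x
```

```bash
sed -i 's/    for _ in range(4):/    if len(S)<20: continue\n    for _ in range(4):/' tilt.py
```

>>> send_rows([
  [0, 0, 0],
  [0, 0, 0],
], yaw=[0, 0], gripper=0.785)

```text
clock: 13.55
eef_pos: [0.5854, 0.0024, 0.054]
ee_rot: [0.212, 3.134, 0.0]
contact_force: [-0.1, -0.6, -4.9]
opening: 0.11
gripper_force: 51.9
```

>>> send_rows([
  [0, 0, 0],
  [0, 0, 0],
], yaw=[0, 0], gripper=0.78)

```text
clock: 13.75
eef_pos: [0.5853, 0.0024, 0.0539]
ee_rot: [0.212, 3.134, 0.0]
contact_force: [0.2, -0.3, -5.6]
opening: 0.113
gripper_force: 38.2
```

The force now follows the command, so I ease it further.

>>> send_rows([
  [0, 0, 0],
  [0, 0, 0],
  [0, 0, 0],
], yaw=[0, 0, 0], gripper=0.776)

```text
clock: 14.05
eef_pos: [0.5852, 0.0023, 0.0539]
ee_rot: [-0.212, -3.134, 0.0]
contact_force: [-0.4, 0.2, -2.9]
opening: 0.114
gripper_force: 27.5
```

```bash
python3 tilt.py
```

```text
[0.5851578  0.00231439 0.05387073] [-0.43847381  0.20570242 -2.87614685] [-0.01022546 -0.08277766  0.0546688 ]
scene 282 210 tilt 1.772117786474744 z at foot 0.0045899448794648025
```

The foot is down now: the torque fell to 0.08 N m and the tab carries about half the weight. I follow the arc with this lighter grip.

>>> send_rows([
  [-0.001, 0, 0.004],
  [-0.002, 0, 0.007],
  [-0.003, 0, 0.01],
  [-0.004, 0.0005, 0.014],
  [-0.005, 0.0005, 0.017],
  [-0.006, 0.001, 0.021],
  [-0.008, 0.001, 0.025],
  [-0.009, 0.001, 0.028],
  [-0.011, 0.0015, 0.032],
  [-0.0125, 0.002, 0.036],
  [-0.014, 0.002, 0.039],
  [-0.0155, 0.002, 0.043],
  [-0.017, 0.002, 0.046],
  [-0.017, 0.002, 0.046],
], yaw=[0, 0, 0, 0, 0, 0, 0, 0, 0, 0, 0, 0, 0, 0], gripper=0.773)

```text
clock: 15.55
eef_pos: [0.5682, 0.0044, 0.1003]
ee_rot: [0.212, 3.134, 0.0]
contact_force: [0.3, -1.0, -4.3]
opening: 0.113
gripper_force: 19.3
```

```bash
python3 tilt.py
```

```text
[0.56817907 0.00436702 0.10027301] [ 0.3492844  -1.00790372 -4.25054537] [-0.03176158 -0.15219576  0.00893026]
wrist 7136 7061 tilt 15.228888292446118 z at foot 0.004121285851087215
scene 371 238 tilt 16.183506080609405 z at foot 0.0016919232345311461
```

>>> send_rows([
  [-0.002, 0, 0.0035],
  [-0.004, 0.0005, 0.007],
  [-0.006, 0.001, 0.0105],
  [-0.0075, 0.001, 0.014],
  [-0.0095, 0.001, 0.017],
  [-0.0115, 0.0015, 0.0205],
  [-0.014, 0.002, 0.024],
  [-0.016, 0.002, 0.027],
  [-0.018, 0.0025, 0.0305],
  [-0.0205, 0.003, 0.0335],
  [-0.0225, 0.003, 0.0365],
  [-0.025, 0.0035, 0.0395],
  [-0.0275, 0.0035, 0.0425],
  [-0.03, 0.004, 0.0455],
  [-0.0325, 0.0045, 0.0485],
  [-0.0325, 0.0045, 0.0485],
  [-0.0325, 0.0045, 0.0485],
  [-0.0325, 0.0045, 0.0485],
], yaw=[0, 0, 0, 0, 0, 0, 0, 0, 0, 0, 0, 0, 0, 0, 0, 0, 0, 0])

```text
clock: 17.45
eef_pos: [0.5358, 0.0089, 0.1483]
ee_rot: [-0.212, -3.134, 0.0]
contact_force: [-0.4, 0.6, -4.4]
opening: 0.115
gripper_force: 19.3
```

```bash
python3 tilt.py fin1
```

```text
[0.53584781 0.00887506 0.1483358 ] [-0.38359941  0.58592327 -4.42811239] [ 0.07024586 -0.08013163 -0.01582478]
wrist 6575 4597 tilt 30.4957540223784 z at foot 0.0028216205663308775
scene 485 228 tilt 31.519116848477783 z at foot 0.00017449304150359154
```

View pics/fin1.png

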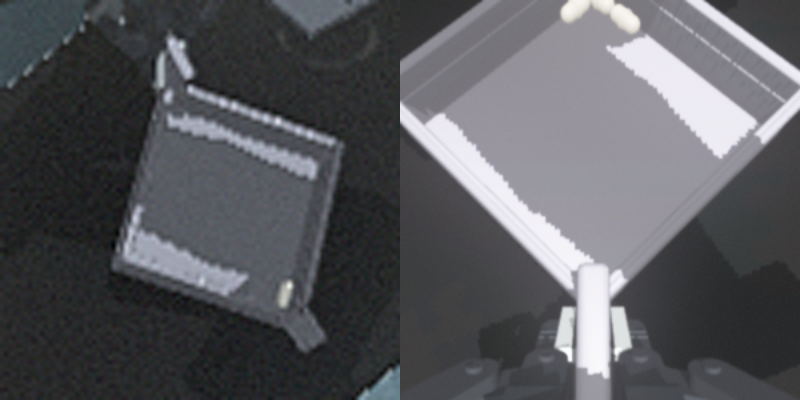

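The tilt is 30–31° and the foot is down. All three bars are together at the spout corner (wrist crop 575–625, 10; scene crop 286,293). I lower slightly to seat the foot, then firm the grip.

>>> send_rows([
  [0, 0, -0.001],
  [0.0005, 0, -0.0015],
  [0.0005, 0, -0.0015],
], yaw=[0, 0, 0])

```text
clock: 17.85
eef_pos: [0.5366, 0.0088, 0.1471]
ee_rot: [0.212, 3.134, -0.0]
contact_force: [0.4, -0.8, -1.3]
opening: 0.114
gripper_force: 19.7
```

>>> send_rows([
  [0, 0, 0],
  [0, 0, 0],
  [0, 0, 0],
  [0, 0, 0],
  [0, 0, 0],
  [0, 0, 0],
  [0, 0, 0],
  [0, 0, 0],
], yaw=[0, 0, 0, 0, 0, 0, 0, 0], gripper=1)

```text
clock: 18.65
eef_pos: [0.5365, 0.0089, 0.1469]
ee_rot: [0.212, 3.134, 0.0]
contact_force: [1.8, 0.1, 0.5]
opening: 0.11
gripper_force: 59.0
```

```bash
python3 tilt.py; python3 - <<'E'
from h import *
for n in("scene","top"):
    im,d,K,T=cam(n);P=cloud(d,K,T)
    if n=="scene":
        s=(im.min(2)>120)&(im[...,0].astype(int)-im[...,2]>8)&(abs(P[...,0]-.42)<.12)&(abs(P[...,1]-.02)<.11)&(P[...,2]>0)&(P[...,2]<.1);print("bars",P[s].round(3)[::2])
    s=(P[...,0]>.5)&(P[...,0]<.62)&(abs(P[...,1]+.255)<.1)&(P[...,2]>.05)&(P[...,2]<.235);p=P[s&(im.min(2)>110)]
    print(n,"ret",len(p),p.min(0),p.max(0))
E
```

```text
[0.53651348 0.00887943 0.14694343] [1.84628918 0.11379181 0.47154083] [-0.07995576  0.02163429 -0.01166931]
wrist 6645 4701 tilt 30.126538606093614 z at foot 0.0025907679472788217
scene 481 225 tilt 31.47039761666859 z at foot -0.0005078319807713632
bars [[0.384 0.023 0.019]]
scene ret 130 [ 0.56624018 -0.26462428  0.05017287] [ 0.61982228 -0.24331367  0.18937196]
top ret 55 [ 0.56855853 -0.27358216  0.05582769] [ 0.61991949 -0.25101009  0.23281576]
```

```bash
python3 -c "
from workcell import *
print(job_done())"
```

```text
the job is handed in; nothing more can be done
None
```

The job is handed in at about 19 s: the retriever hangs by its eye on the hook, and the arm holds the tray by its tab at about 30°, spout foot on the worktop, with all three bars in the spout corner. On the first lift the tray came up nearly level about 37 mm, so I lowered it and eased the grip until it pivoted, then gripped firmly again.

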